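# Sweep the nuts into the catch box and hold its lid open at 60 degrees

### The job

Take the pusher and sweep the three loose nuts with it over the lip onto the floor of the catch box, without touching the nuts with the fingers, then set the pusher down upright on the bench, clear of the box. Then take the lid by the middle of its bar handle, lift it to 60 degrees from closed and hold it still there so that a mate can check the nuts: the lid falls shut by itself, so finish while still holding it. Leave the hole block, the paint marker and the tube offcut where they are.

Things in the scene. Friction and masses are not known exactly. Their poses are not given: they have to be found in the camera images.
- catch_box: Grey steel sweep-in box bolted down, 170 (x) x 158 mm (y), feet flanges 23 mm wider each side. Origin: centre of underside. Open mouth at -x: lip ramp from bench at x=-85 to 3 mm floor at x=-60, cheeks 28 mm high to x=-19; then the hood, 70 mm high, roofed by the lid, to x=+85. 150 mm clear between sides. A nut is in when its origin is at x > -70 mm, between the sides.
- lid (a joint): Lid angle in rad: 0 shut (lying level on the hood), growing as its front edge rises; stop at 1.3. 60 degrees is 1.047. The lid (0.35 kg) falls shut from every angle when let go.
- lid_hinge (a point): Mid-point of the lid's hinge line: x = +87 mm, y = 0, 73 mm high in the catch box frame; the line runs along the box's y. Fixed to the box, axes as the box.
- lid_handle (a point): Middle of the lid's round bar handle: 12 mm thick, along the box's y, 80 mm clear between its end posts, 32 mm of air between lid and bar. Shut, it lies 98 mm from the hinge line towards the mouth (box x = -11 mm) and 40 mm above it (113 mm above the bench). It turns about the hinge line with the lid.
- pusher: Hand pusher standing upright, 0.22 kg: wooden grip block 70 mm long (its x, -30 to +40 mm), 24 mm thick (y), 52 mm high, with an upright steel blade 116 mm wide (y), 40 mm high, on its +x end, front face at x = +45 mm. Origin: on the underside, z up. It sweeps towards its +x.
- pusher_grip (a point): Grip point in the wooden block: over the pusher's origin, 34 mm above its underside; grip across the 24 mm thickness (pusher's y). Come down on it from above: a fixed welding torch on its arm stands over the left half of the bench nearby (y > 0.03 m, x < 0.59 m).
- nut_1: Steel hexagon nut, 24 x 27 x 13 mm, lying flat on the bench in front of the catch box mouth, between 30 and 85 mm outside the lip and within 45 mm of its middle line. Origin: centre of its underside. The three nuts are alike.
- nut_2: As nut_1.
- nut_3: As nut_1.
- hole_block: Bystander: small pale steel block with holes in its top, 34 x 52 x 26 mm, on the bench near the robot. Origin: centre of its underside.
- paint_marker: Bystander: white and yellow paint marker lying on the far side of the bench, 134 mm long, 17 mm thick. Origin: centre of its underside.
- tube_offcut: Bystander: dark square steel tube offcut, 30 x 70 x 30 mm, on the far left of the bench. Origin: centre of its underside.
Things that resemble listed ones, but are neither listed nor needed, are in the scene too. Several things look just like the pusher: the one meant starts farthest to the robot's right.

How it is judged:
By the outcome, as a careful person would: the job done as asked, in the order asked, and still so for the second after the job is handed in, while the arm keeps its last pose, push and grip.
It also fails if it takes over 54 s, if anything falls off the work surface, if the arm or the gripper's body presses on something with over 40 N, if the wrist force passes 120 N, or if a joint passes its speed limit or range.

### The arm

A 6-joint arm with a two-finger parallel gripper is mounted at the origin on a cart in front of the work surface, level with it; the furniture and walls round the work are solid. World frame = base frame: x ahead of the robot, y to its left, z up, the work surface at z = 0. Lengths are in m, angles in rad, forces in N, time in s.
With the tool pointing down it reaches from about 0.3 to 0.775 m from the base axis. Payload 14.6 kg.
Tool frame: the origin (TCP) lies between the finger pads, 19 mm behind the fingertips; this is the grasp point; z points along the fingers, y is the line along which they close (so a half turn about z gives the same grasp; the last joint's range is limited). The gripper opens to 94 mm and grips with 3 to 60 N. Pads are 16 mm wide; open, the fingers measure 119 mm over their backs; the gripper's body (75 mm by 177 mm) begins 78 mm behind the grasp point.
Start: joints at [-1.179, 0.3, 1.521, -0, 1.321, -0.067], TCP at [0.244, -0.493, 0.224] pointing down, gripper open.
Joint ranges: [-3.03, 3.03], [-0.79, 2.21], [0.23, 2.52], [-1.04, 4.18], [0, 3.07], [-2.55, 2.55]. Speed limits (rad/s): [2.22, 2.22, 2.57, 3.14, 3.14, 3.14].

### API

Orientations are given as [roll, pitch, yaw] about the fixed x, y, z axes, in that order (R = Rz(yaw) Ry(pitch) Rx(roll)).
In Python, from station import ctrl, cams gives the robot as it stands. The module is installed in compiled form; this text tells all that it offers.
- The arm moves only by the tool arm_command, never from a script. Its argument "plan" is a list that holds one entry, the list of rows, each a list of 7 numbers: the shift along the tool's x, y, z in a scale on which 1.0 is 1000 mm, then the turn, a rotation vector about the tool's x, y, z in shares of 2 pi rad (1.0 is 2 pi rad), then the closure, from -1 (fully open) to 1 (shut). A call has 1 to 12 rows; each row is the pose to reach, as a shift and turn from the pose commanded when the call began, along the tool's axes at that moment; what a row does not reach only later rows make up. A row lasts 1/10 s, in which the tool goes at most 50 mm and 8.59 degrees, less where a joint would pass 70% of its speed; a pose out of reach is approached as far as the arm can. No shift or turn number may pass 1 either way. A call with a gripper value outside its range is refused whole. The fingers move at their own pace and stop on an object; "squeeze" is the grip in N (left out, the last holds). Time passes only in rows, so rows that repeat a pose let the fingers close. It gives the time, the measured TCP pose, the force, the opening and the grip force at its end, in the units of the state.
- ctrl.get_obs(): the state, without advancing time (a new reading comes with each control period).
- cams.camera(name): name is "scene" or "top" or "wrist"; returns (picture, depth): 400x640x3 uint8, blue, green, red; 400x640 float32, m along the optical axis (not along the pixel's ray), 0 where there is no reading.
- cams.camera_info(name): a dict with "fx", "fy", "cx", "cy" (pixels), "world_to_cam" (4x4, takes a point from world to camera coordinates). Camera axes: x right, y down, z forward; pixel columns grow to the right and rows downward; lengths in m; the calibration is good to about 2 mm. A picture is of the moment at which its call begins: read the wrist's pose just before it. camera_info takes no time and is no camera call; for the wrist camera it gives the pose at the moment of the call.
- ctrl.hand_in(): hands the job in; it is judged then, once.
The state is a dict: "time_s": time; "qpos": joint angles; "joint_vel": joint speeds; "tau": joint torques, N m; "ee_pos": TCP position; "eef_rot": TCP orientation; "force": force on the tool from outside, world axes, zero at the start; "moment": the same for the moment, N m; "grip_width": finger opening in m; "grip_force": force on a finger pad.
Only numpy, scipy, OpenCV 4.12 (cv2) and the standard library are available. Lean on these libraries where they do the work, as an engineer would, in place of code of your own. Each camera call takes 0.05 s, during which the arm holds its last target. There are 200 camera calls.

## Working session

There is one attempt and no reset: what is moved stays moved. The work goes in short steps, Python scripts to look and compute and a tool call to move; the robot and the scene stay as the last step left them, time stands still between calls to the robot, and variables do not carry over. Pictures are saved under pics/ and viewed, at most 10 in all, crops included, and the job is handed in when it is done.

Besides the shell and the picture viewer there is one more tool, called after "Call:" by a JSON object that holds its "fn" and its "kwargs", one argument or row to a line. arm_command: Moves the arm, as the interface text tells. Its arguments: {"type":"object","properties":{"plan":{"type":"array"},"squeeze":{"type":"number"}},"required":["plan"]}

```bash
mkdir -p pics; cat > h.py <<'E'
import numpy as np, cv2
from station import ctrl, cams
from scipy.spatial.transform import Rotation as R
def grab(n):
    i=cams.camera_info(n); p,d=cams.camera(n); return p,d,i
def world(i,d,u,v):
    z=d[v,u]; c=np.stack([(u-i['cx'])/i['fx']*z,(v-i['cy'])/i['fy']*z,z,np.ones_like(z)],-1)
    return (c@np.linalg.inv(i['world_to_cam']).T)[...,:3]
def cloud(i,d):
    v,u=np.mgrid[:400,:640]; return world(i,d,u,v)
E
python3 - <<'E'
from h import *
for n in('top','scene'):
    p,d,i=grab(n); cv2.imwrite(f'pics/{n}.png',p); np.savez(f'{n}.npz',p=p,d=d,W=i['world_to_cam'],P=cloud(i,d)); print(n,i)
print(ctrl.get_obs())
E
```

```text
top {'fx': 501.7323156229859, 'fy': 501.7323156229859, 'cx': 324.3290717134283, 'cy': 190.96131644617338, 'world_to_cam': array([[ 0.02265391, -0.99944891,  0.02426253, -0.12660232],
       [-0.9959159 , -0.02468211, -0.08684648,  0.52840124],
       [ 0.08739747, -0.02219602, -0.99592621,  1.52489965],
       [ 0.        ,  0.        ,  0.        ,  1.        ]])}
scene {'fx': 429.9718717532753, 'fy': 429.9718717532753, 'cx': 316.99255508889627, 'cy': 190.7129740266651, 'world_to_cam': array([[-0.83773557, -0.54602751, -0.00728541,  0.38569417],
       [-0.36346748,  0.56750277, -0.73880444,  0.3246736 ],
       [ 0.40754204, -0.61627474, -0.6738805 ,  0.88183524],
       [ 0.        ,  0.        ,  0.        ,  1.        ]])}
{'time_s': 0.1, 'qpos': array([-1.17857511e+00,  3.00383944e-01,  1.52150489e+00, -1.17038693e-05,
        1.32065277e+00, -6.65837908e-02]), 'joint_vel': array([-0.00138376, -0.00046228, -0.00138956,  0.00134782,  0.0001778 ,
       -0.00057427]), 'tau': array([ 1.07043561e-03, -5.32642722e+01, -3.53285050e+01,  7.09787384e-02,
        2.35055108e-02, -4.62749676e-05]), 'ee_pos': array([ 0.24350879, -0.4929343 ,  0.22376635]), 'eef_rot': array([-3.14064506e+00, -5.18259164e-05,  4.58807885e-01]), 'force': array([ 0.45818301, -0.32758489, -0.52667628]), 'moment': array([-0.02102779, -0.02129617, -0.00070778]), 'grip_force': 0.0, 'grip_width': 0.09396257348281926}
```

View pics/top.png

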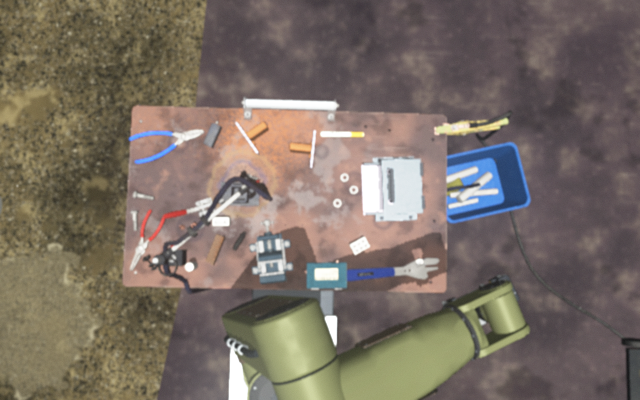

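View pics/scene.png

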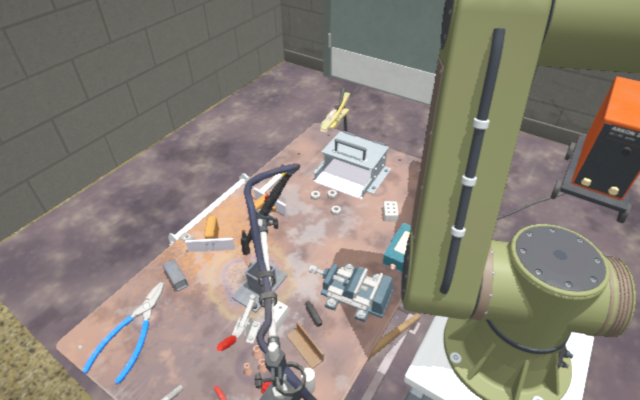

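Top view: box at (392,187) with its mouth to the left (+y), nuts at (344,177), (354,190) and (337,203), and the rightmost pusher at (303,148) with its blade at (313,148). The torch stands at (250,190). Next I measure these.

```bash
python3 - <<'E'
from h import *
t=np.load('top.npz');P=t['P'];p=t['p']
c=cv2.resize(p[110:270,230:440],None,fx=3.7,fy=3.7,interpolation=cv2.INTER_CUBIC)
cv2.imwrite('pics/crop.png',c)
for n in('top','scene'):
    P=np.load(n+'.npz')['P'];q=np.load(n+'.npz')['p'];hsv=cv2.cvtColor(q,cv2.COLOR_BGR2HSV)
    z=P[...,2];print(n,'bench z',np.median(z[(abs(P[...,0]-.5)<.15)&(abs(P[...,1]+.02)<.1)]))
    # nut-like blobs, orange blobs
    m=((P[...,0]>.35)&(P[...,0]<.75)&(P[...,1]<.4)&(P[...,1]>-.4)&(z>.007)&(z<.2)).astype(np.uint8)
    k,l,s,ce=cv2.connectedComponentsWithStats(m)
    for j in range(1,k):
        if s[j,4]>15:
            Q=P[l==j]; print(s[j],Q.mean(0).round(4),Q.min(0).round(3),Q.max(0).round(3))
E
```

```text
top bench z 0.001326376311034272
[236 121  33  34 326] [0.7048 0.1051 0.0412] [0.644 0.066 0.007] [0.745 0.164 0.061]
[203 122  19  26 258] [0.6986 0.2371 0.0269] [0.661 0.213 0.008] [0.737 0.269 0.039]
[161 127  43  14 192] [0.7022 0.3236 0.0113] [0.681 0.269 0.007] [0.723 0.4   0.02 ]
[289 130  27  38 310] [ 0.6614 -0.0478  0.0417] [ 0.604 -0.082  0.007] [ 0.719 -0.     0.059]
[321 130  43   7 204] [ 0.7155 -0.1658  0.014 ] [ 0.707 -0.232  0.007] [ 0.727 -0.1    0.025]
[160 141  20  16  66] [0.6531 0.374  0.0116] [0.629 0.343 0.007] [0.677 0.4   0.021]
[ 363  157   58   63 2178] [ 0.5494 -0.3388  0.074 ] [ 0.449 -0.4    0.007] [ 0.647 -0.234  0.125]
[240 170  19  12 108] [0.5577 0.1045 0.1589] [0.539 0.075 0.008] [0.592 0.147 0.199]
[341 173   8   9  35] [ 0.5783 -0.1751  0.0124] [ 0.565 -0.187  0.008] [ 0.59  -0.165  0.018]
[ 156  182  102   67 1487] [0.4497 0.222  0.1106] [0.35  0.08  0.007] [0.554 0.4   0.199]
[350 185   8  10  34] [ 0.5415 -0.2044  0.0127] [ 0.526 -0.216  0.007] [ 0.553 -0.194  0.021]
[333 199   9   8  32] [ 0.4983 -0.155   0.0136] [ 0.486 -0.167  0.007] [ 0.50
[... 1296 characters left out ...]
 [0.444 0.116 0.05 ]
[118 282  45  62 526] [0.6907 0.3416 0.0099] [0.634 0.273 0.007] [0.719 0.4   0.015]
[216 294  42  57 604] [0.4672 0.2741 0.0532] [0.436 0.185 0.007] [0.503 0.354 0.116]
[305 301  16  24 167] [0.3746 0.1497 0.0126] [0.35  0.131 0.007] [0.403 0.166 0.018]
[296 321  12  19  88] [0.3688 0.2012 0.0209] [0.351 0.192 0.007] [0.386 0.209 0.032]
[259 359   7  12  59] [0.3926 0.3033 0.0191] [0.385 0.297 0.008] [0.399 0.309 0.03 ]
[244 363   7  11  62] [0.4117 0.3251 0.0188] [0.406 0.318 0.007] [0.418 0.331 0.03 ]
[260 381  11  13  54] [0.3541 0.3405 0.0415] [0.35  0.326 0.028] [0.36  0.349 0.047]
[214 386  11  14  60] [0.429  0.3869 0.0086] [0.414 0.379 0.007] [0.445 0.394 0.013]
```

View pics/crop.png

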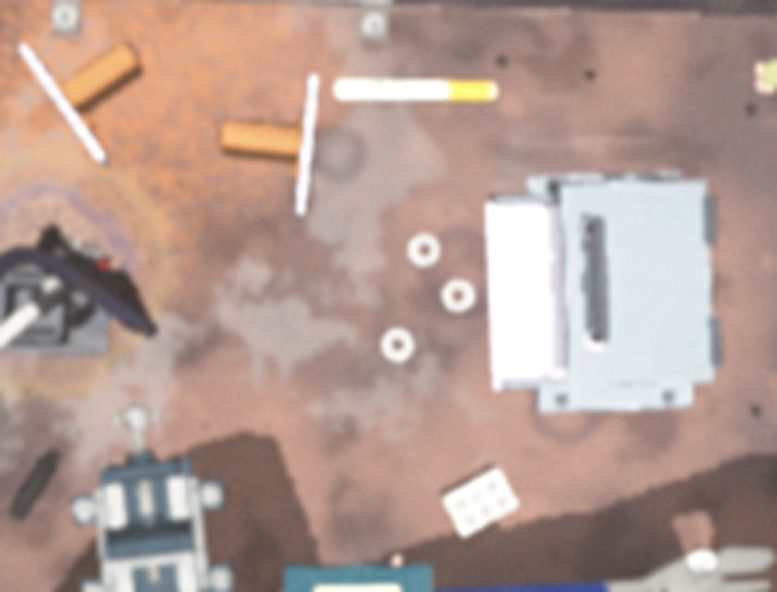

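The crop confirms it: orange block with blade facing right at (303,140), box lip at (490,290), handle bar at (595,280). Now I fit the poses.

```bash
cat >> h.py <<'E'
def rect(Q):
    (c,s,a)=cv2.minAreaRect((Q[:,:2]*1000).astype(np.float32)); return np.round(c,1),np.round(s,1),round(a,1)
def fits(P,q):
    h=cv2.cvtColor(q,cv2.COLOR_BGR2HSV);x,y,z=P[...,0],P[...,1],P[...,2]
    reg=(x>.58)&(x<.74)&(y<.03)&(y>-.1)
    org=reg&(h[...,0]>5)&(h[...,0]<25)&(h[...,1]>130)
    box=(x>.43)&(x<.67)&(y<-.2)&(y>-.45)
    for n,m in dict(woodtop=org&(z>.046)&(z<.062),blade=reg&(z>.03)&(z<.047)&(h[...,1]<90),lid=box&(z>.064)&(z<.09),handle=box&(z>.1)&(z<.135)).items():
        Q=P[m]
        if len(Q)>8: print(n,len(Q),Q.mean(0).round(4),'medz',np.median(Q[:,2]).round(4),*rect(Q), 'pca',np.degrees(np.arctan2(*np.linalg.svd((Q-Q.mean(0))[:,:2])[2][0][::-1])).round(1))
E
python3 - <<'E'
from h import *
for n in('top','scene'):
    t=np.load(n+'.npz');print(n);fits(t['P'],t['p'])
E
```

```text
top
woodtop 35 [ 0.6604 -0.0372  0.0508] medz 0.0508 [662.1 -35.9] [61.  21.2] 88.7 pca -85.5
blade 64 [ 0.6627 -0.0747  0.0391] medz 0.0393 [662.8 -74.4] [  7.4 113.7] 84.5 pca 175.4
lid 2053 [ 0.5487 -0.3493  0.0744] medz 0.0743 [ 550.  -349.4] [164.8 126.4] 3.3 pca -177.9
handle 139 [ 0.546  -0.3084  0.1171] medz 0.1171 [ 547.1 -309.2] [96.8 12.2] 2.4 pca -176.6
scene
woodtop 60 [ 0.6629 -0.0311  0.0501] medz 0.0503 [663.9 -33.9] [17.3 49.2] 8.7 pca 101.4
blade 73 [ 0.6604 -0.0703  0.0356] medz 0.0362 [663.4 -71.5] [  8. 115.] 85.6 pca 175.8
lid 1326 [ 0.5461 -0.3375  0.0728] medz 0.0728 [ 551.6 -344.5] [165.  128.6] 3.6 pca -172.8
handle 157 [ 0.5466 -0.303   0.1133] medz 0.1147 [ 548.7 -304.1] [98.6 12.8] 2.8 pca -176.4
```

```bash
cat >> h.py <<'E'
def plan(*wps):
    o=ctrl.get_obs();p0=o['ee_pos'];R0=R.from_euler('xyz',o['eef_rot'])
    for x,y,z,yaw in wps:
        Rt=R.from_euler('xyz',[np.pi,0,np.radians(yaw)])
        d=R0.inv().apply(np.array([x,y,z])-p0*1000); print((x,y,z,yaw),d.round(1),(R0.inv()*Rt).as_rotvec().round(4),'d',np.linalg.norm(d).round())
E
python3 - <<'E'
from h import *
for n in('top','scene'):
    P=np.load(n+'.npz')['P'];m=(P[...,0]>.3)&(P[...,0]<.65)&(P[...,1]<.4)&(P[...,1]>.02)&(P[...,2]>.07)&(P[...,2]<.7); Q=P[m];print(Q.min(0),Q.max(0)); Q=Q[Q[:,1]<.12];print(Q.min(0),Q.max(0))
plan((460,-260,224,55),(665,-30,200,85.4))
E
```

```text
[0.30013071 0.0237568  0.07006373] [0.57788334 0.38258073 0.30841447]
[0.48102764 0.0237568  0.10764079] [0.57676859 0.11996043 0.30841447]
[0.30000662 0.02770327 0.07010228] [0.58086372 0.3849959  0.30282123]
[0.48108393 0.02770327 0.1237565 ] [0.58086372 0.11987896 0.30282123]
(460, -260, 224, 55) [ 2.973e+02 -1.130e+02 -1.000e-01] [-9.000e-04 -3.000e-04 -5.011e-01] d 318.0
(665, -30, 200, 85.4) [ 582.9 -228.4   24. ] [-8.0000e-04 -5.0000e-04 -1.0317e+00] d 627.0
```

The manual's scale: shifts go in shares of 1000 mm and turns go in shares of 2 pi rad. Converting my numbers, 545 mm / 1000 = 0.545, 500 mm / 1000 = 0.5, -0.96 rad / 6.2832 = -0.1528.

Call:
{"fn": "arm_command", "kwargs": {
  "plan": [
    [[0.045,-0.017,0,0,0,-0.0111,-1],[0.091,-0.035,0,0,0,-0.0239,-1],[0.136,-0.052,0,0,0,-0.0366,-1],[0.182,-0.07,0,0,0,-0.0493,-1],[0.227,-0.087,0,0,0,-0.0621,-1],[0.273,-0.105,0,0,0,-0.0748,-1],[0.318,-0.121,0.002,0,0,-0.0875,-1],[0.364,-0.14,0.005,0,0,-0.1003,-1],[0.41,-0.158,0.008,0,0,-0.113,-1],[0.455,-0.176,0.012,0,0,-0.1257,-1],[0.5,-0.194,0.016,0,0,-0.1385,-1],[0.545,-0.213,0.02,0,0,-0.1528,-1]]
  ]
}}

```text
time_s: 1.3
ee_pos: [0.6389, -0.059, 0.2037]
eef_rot: [-3.141, 0.0, 1.422]
force: [0.4, -0.7, -0.1]
grip_width: 0.0942
grip_force: 0.0
```

```bash
python3 - <<'E'
from h import *
plan((665,-30,180,85.4))
p,d,i=grab('wrist');cv2.imwrite('pics/w1.png',p);fits(cloud(i,d),p)
E
```

```text
(665, -30, 180, 85.4) [32.6 21.6 23.7] [-0.0005  0.     -0.0683] d 46.0
woodtop 1128 [ 0.6666 -0.0305  0.0531] medz 0.0533 [666.5 -31.6] [59.6 23. ] 83.6 pca -93.3
blade 605 [ 0.6627 -0.0733  0.0396] medz 0.0411 [662.2 -74. ] [  5.7 115.4] 85.7 pca 175.7
lid 2015 [ 0.551  -0.2908  0.0741] medz 0.0759 [ 547.4 -297.8] [163.1  26.2] 3.3 pca -177.4
```

Scaled: 90 mm / 1000 = 0.09, 60 mm / 1000 = 0.06, -0.07 rad / 6.2832 = -0.0111.

Call:
{"fn": "arm_command", "kwargs": {
  "plan": [
    [[0.032,0.022,0.024,0,0,-0.0111,-1],[0.032,0.022,0.06,0,0,-0.0111,-1],[0.032,0.022,0.09,0,0,-0.0111,-1],[0.032,0.022,0.09,0,0,-0.0111,-1]]
  ]
}}

```text
time_s: 1.75
ee_pos: [0.6624, -0.0321, 0.1094]
eef_rot: [-3.134, -0.0, 1.489]
force: [0.9, 0.0, 0.0]
grip_width: 0.0939
grip_force: 0.0
```

```bash
python3 - <<'E'
from h import *
plan((666,-31,34,85.6))
p,d,i=grab('scene');cv2.imwrite('pics/s2.png',p)
p,d,i=grab('wrist');fits(cloud(i,d),p)
E
```

```text
(666, -31, 34, 85.6) [ 1.4  4.1 75.3] [-0.008  -0.0002 -0.005 ] d 75.0
woodtop 2274 [ 0.6652 -0.0325  0.0531] medz 0.0533 [665.1 -35.7] [68.9 23.2] 85.8 pca -94.9
blade 1188 [ 0.6628 -0.0727  0.0387] medz 0.0407 [662.3 -73.7] [  5.9 116.2] 85.7 pca -4.4
```

View pics/s2.png

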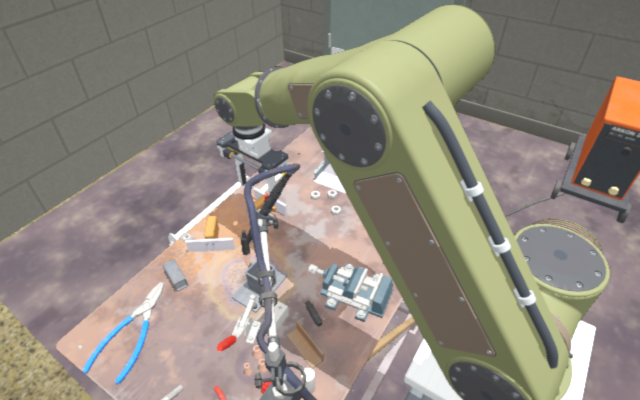

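The gripper is over the right pusher at about (262,205), and the forearm passes to the right of the torch with room to spare. Going down.

Scaled: 75 mm / 1000 = 0.075, 68 mm / 1000 = 0.068, -0.005 rad / 6.2832 = -0.0008.

Call:
{"fn": "arm_command", "kwargs": {
  "plan": [
    [[0.001,0.001,0.025,0,0,-0.0008,-1],[0.001,0.001,0.05,0,0,-0.0008,-1],[0.001,0.001,0.068,0,0,-0.0008,-1],[0.001,0.001,0.075,0,0,-0.0008,-1],[0.001,0.001,0.075,0,0,-0.0008,-1],[0.001,0.001,0.075,0,0,-0.0008,-1]]
  ]
}}

```text
time_s: 2.45
ee_pos: [0.6664, -0.0318, 0.0413]
eef_rot: [3.139, 0.0, 1.494]
force: [-0.4, 0.4, 0.7]
grip_width: 0.0943
grip_force: 0.0
```

Call:
{"fn": "arm_command", "kwargs": {
  "plan": [
    [[0,0,0,0,0,0,-1],[0,0,0,0,0,0,-1]]
  ]
}}

```text
time_s: 2.65
ee_pos: [0.666, -0.0316, 0.0404]
eef_rot: [3.14, 0.0, 1.494]
force: [0.6, 0.2, -0.8]
grip_width: 0.0938
grip_force: 0.0
```

Scaled: 6 mm / 1000 = 0.006, -1 mm / 1000 = -0.001.

Call:
{"fn": "arm_command", "kwargs": {
  "plan": [
    [[0,-0.001,0.006,0,0,0,-1],[0,-0.001,0.006,0,0,0,-1],[0,-0.001,0.006,0,0,0,1],[0,-0.001,0.006,0,0,0,1],[0,-0.001,0.006,0,0,0,1],[0,-0.001,0.006,0,0,0,1],[0,-0.001,0.006,0,0,0,1],[0,-0.001,0.006,0,0,0,1],[0,-0.001,0.006,0,0,0,1],[0,-0.001,0.006,0,0,0,1]]
  ],
  "squeeze": 50
}}

```text
time_s: 3.65
ee_pos: [0.6645, -0.0315, 0.0332]
eef_rot: [-3.142, -0.0, 1.494]
force: [0.4, -0.6, -0.0]
grip_width: 0.0337
grip_force: 0.0
```

```bash
python3 - <<'E'
from h import *
plan((666,-31,70,85.6),(540,-70,70,93.2),(535,-83,70,93.2))
E
```

```text
(666, -31, 70, 85.6) [  0.6   1.4 -36.8] [-0.     -0.     -0.0002] d 37.0
(540, -70, 70, 93.2) [ -48.  -121.2  -36.8] [-0.     -0.     -0.1329] d 135.0
(535, -83, 70, 93.2) [ -61.3 -125.2  -36.8] [-0.     -0.     -0.1329] d 144.0
```

Fingers are still closing.

Call:
{"fn": "arm_command", "kwargs": {
  "plan": [
    [[0,0,0,0,0,0,1],[0,0,0,0,0,0,1],[0,0,0,0,0,0,1],[0,0,0,0,0,0,1],[0,0,0,0,0,0,1]]
  ]
}}

```text
time_s: 4.15
ee_pos: [0.6646, -0.0315, 0.0333]
eef_rot: [3.142, 0.0, 1.494]
force: [0.8, 0.3, 0.3]
grip_width: 0.0239
grip_force: 50.0
```

Scaled: -124 mm / 1000 = -0.124, -120 mm / 1000 = -0.12, -0.133 rad / 6.2832 = -0.0212.

Call:
{"fn": "arm_command", "kwargs": {
  "plan": [
    [[0,0,-0.018,0,0,0,1],[0,0,-0.037,0,0,0,1],[-0.006,-0.025,-0.037,0,0,-0.0048,1],[-0.014,-0.05,-0.037,0,0,-0.0095,1],[-0.026,-0.075,-0.037,0,0,-0.0143,1],[-0.038,-0.1,-0.037,0,0,-0.0175,1],[-0.05,-0.12,-0.037,0,0,-0.0212,1],[-0.056,-0.124,-0.037,0,0,-0.0212,1],[-0.056,-0.124,-0.037,0,0,-0.0212,1]]
  ]
}}

```text
time_s: 5.05
ee_pos: [0.5367, -0.0783, 0.0705]
eef_rot: [3.141, 0.0, 1.625]
force: [0.8, 0.6, -2.1]
grip_width: 0.0238
grip_force: 50.0
```

```bash
python3 - <<'E'
from h import *
def B(x): return 548+x*.056,-317.5-x*.998
for n in('top','wrist','scene'):
    p,d,i=grab(n);P=cloud(i,d);cv2.imwrite(f'pics/{n}3.png',p);x,y,z=P[...,0],P[...,1],P[...,2]
    m=(x>.44)&(x<.64)&(y<-.14)&(y>-.222)&(z>.007)&(z<.02)
    k,l,s,c=cv2.connectedComponentsWithStats(m.astype(np.uint8))
    print(n,[(s[j,4],P[l==j].mean(0).round(4)) for j in range(1,k) if s[j,4]>10])
    m=(x>.44)&(x<.64)&(y<-.09)&(y>-.14)&(z>.045)&(z<.09)
    if m.sum()>10: print('blade',P[m].mean(0),P[m].min(0),P[m].max(0),*rect(P[m]))
    b=(x>.43)&(x<.67)&(y<-.15)&(y>-.45)
    for nm,m in dict(hand=b&(z>.1)&(z<.13),lid=b&(z>.066)&(z<.085),cheek=b&(z>.02)&(z<.03)&(y>-.3)).items():
        if m.sum()>20: print(nm,m.sum(),P[m].mean(0).round(4),*rect(P[m]))
plan((*B(-230),38,93.2),(*B(-150),38,93.2),(*B(-110),40,93.2),(*B(-80),40,93.2),(*B(-200),38,93.2))
E
```

```text
top [(np.int32(34), array([ 0.5791, -0.1746,  0.0121])), (np.int32(33), array([ 0.5417, -0.205 ,  0.0127])), (np.int32(35), array([ 0.4981, -0.1543,  0.0128]))]
hand 141 [ 0.5473 -0.3084  0.1169] [ 547.4 -309. ] [97.2 12.2] 3.5
lid 2029 [ 0.5488 -0.3495  0.0744] [ 549.7 -349. ] [164.3 125.5] 3.4
cheek 45 [ 0.5439 -0.2541  0.0262] [ 545.5 -224.2] [159.4 129.1] 0.7
wrist [(np.int32(410), array([ 0.5413, -0.2056,  0.0137]))]
blade [ 0.53868995 -0.10580389  0.07773577] [ 0.52339049 -0.11950565  0.05327632] [ 0.55592037 -0.09004787  0.08999956] [ 539.1 -104.2] [32.6 29.3] 2.4
scene [(np.int32(26), array([ 0.4952, -0.1517,  0.0104]))]
blade [ 0.51596378 -0.11569607  0.06255048] [ 0.48364092 -0.12376369  0.04508476] [ 0.57408254 -0.09059541  0.08732824] [ 527.5 -108. ] [90.4 28.5] 6.9
hand 103 [ 0.5284 -0.3041  0.1131] [ 544.2 -303.2] [91.5 13.1] 6.2
lid 837 [ 0.5464 -0.3216  0.0728] [ 556.8 -317. ] [132.3 151.9] 37.8
cheek 32 [ 0.4694 -0.2677  0.0266] [ 470.3 -267.3] [ 7.2 59.3] 3.0
(535.12, -87.96000000000001, 38, 93.2) [-10.3  -2.8  32.2] [ 0.0004 -0.      0.    ] d 34.0
(539.6, -167.8, 38, 93.2) [-90.3  -2.8  32.2] [ 0.0004 -0.      0.    ] d 96.0
(541.84, -207.72, 40, 93.2) [-130.3   -2.8   30.2] [ 0.0004 -0.      0.    ] d 134.0
(543.52, -237.66, 40, 93.2) [-160.2   -2.8   30.2] [ 0.0004 -0.      0.    ] d 163.0
(536.8, -117.9, 38, 93.2) [-40.3  -2.8  32.2] [ 0.0004 -0.      0.    ] d 52.0
```

View pics/wrist3.png

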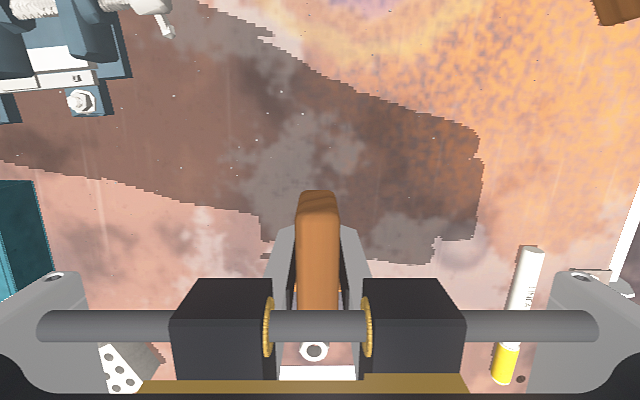

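The pusher is held upright, wood centred at (318,240), with a nut visible ahead at (314,350). Now I lower it to about 5 mm off the bench and sweep.

Scaled: -90 mm / 1000 = -0.09, -80 mm / 1000 = -0.08.

Call:
{"fn": "arm_command", "kwargs": {
  "plan": [
    [[-0.004,-0.003,0.016,0,0,0,1],[-0.008,-0.003,0.032,0,0,0,1],[-0.012,-0.003,0.032,0,0,0,1],[-0.02,-0.003,0.032,0,0,0,1],[-0.03,-0.003,0.032,0,0,0,1],[-0.04,-0.003,0.032,0,0,0,1],[-0.05,-0.003,0.032,0,0,0,1],[-0.06,-0.003,0.032,0,0,0,1],[-0.07,-0.003,0.032,0,0,0,1],[-0.08,-0.003,0.032,0,0,0,1],[-0.09,-0.003,0.032,0,0,0,1],[-0.09,-0.003,0.032,0,0,0,1]]
  ]
}}

```text
time_s: 6.4
ee_pos: [0.5387, -0.169, 0.0383]
eef_rot: [3.141, 0.0, 1.626]
force: [-0.1, -0.6, -3.1]
grip_width: 0.0236
grip_force: 50.0
```

```bash
cat > nuts.py <<'E'
from h import *
for n in('top','scene'):
    p,d,i=grab(n);P=cloud(i,d);x,y,z=P[...,0],P[...,1],P[...,2]
    m=(x>.44)&(x<.64)&(y<-.13)&(y>-.29)&(z>.0085)&(z<.022)
    k,l,s,c=cv2.connectedComponentsWithStats(m.astype(np.uint8))
    print(n,[(s[j],P[l==j].mean(0).round(4)) for j in range(1,k) if s[j,4]>10])
    cv2.imwrite('pics/n_%s.png'%n,cv2.resize(p[100:260,240:440],None,fx=3.5,fy=3.5,interpolation=2))
E
python3 nuts.py
```

```text
top []
scene [(array([361, 183,   9,  12,  26], dtype=int32), array([ 0.4682, -0.2589,  0.015 ])), (array([335, 190,  17,   9,  69], dtype=int32), array([ 0.5109, -0.2065,  0.0159])), (array([318, 201,  12,   8,  36], dtype=int32), array([ 0.5329, -0.143 ,  0.0152]))]
```

View pics/n_scene.png

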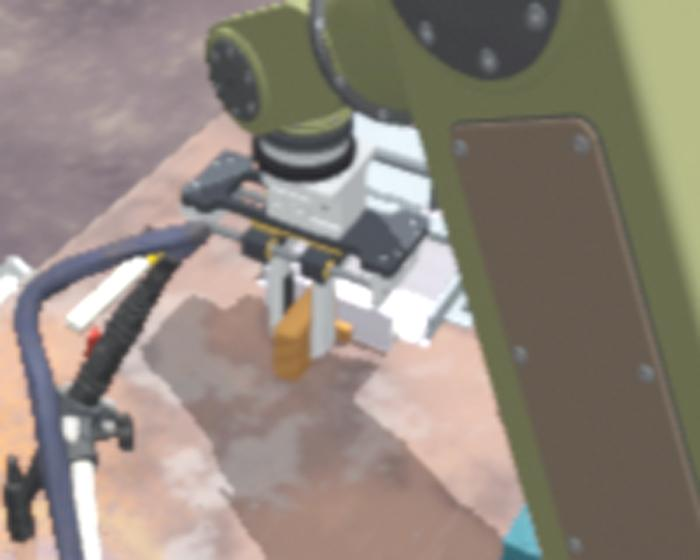

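Nothing is left behind the blade. I continue over the lip.

Scaled: -73 mm / 1000 = -0.073, -69 mm / 1000 = -0.069.

Call:
{"fn": "arm_command", "kwargs": {
  "plan": [
    [[-0.008,0,0,0,0,0,1],[-0.017,0,0,0,0,0,1],[-0.026,0,0,0,0,0,1],[-0.035,0,0,0,0,0,1],[-0.044,0,0,0,0,0,1],[-0.053,0,0,0,0,0,1],[-0.062,0,0,0,0,0,1],[-0.069,0,0,0,0,0,1],[-0.073,0,0,0,0,0,1],[-0.073,0,0,0,0,0,1]]
  ]
}}

```text
time_s: 7.5
ee_pos: [0.5427, -0.2412, 0.0381]
eef_rot: [-3.142, 0.0, 1.626]
force: [-0.1, -0.4, -1.4]
grip_width: 0.0238
grip_force: 50.0
```

Scaled: 140 mm / 1000 = 0.14, 138 mm / 1000 = 0.138.

Call:
{"fn": "arm_command", "kwargs": {
  "plan": [
    [[0.01,0,0,0,0,0,1],[0.03,0,-0.003,0,0,0,1],[0.055,0,-0.004,0,0,0,1],[0.08,0,-0.004,0,0,0,1],[0.105,0,-0.004,0,0,0,1],[0.125,0,-0.004,0,0,0,1],[0.138,0,-0.004,0,0,0,1],[0.14,0,-0.004,0,0,0,1],[0.14,0,-0.004,0,0,0,1]]
  ]
}}

```text
time_s: 8.4
ee_pos: [0.535, -0.1006, 0.0424]
eef_rot: [3.141, 0.0, 1.628]
force: [0.3, -0.3, -2.4]
grip_width: 0.0233
grip_force: 50.0
```

```bash
python3 nuts.py; python3 -c "
from h import *
p,d,i=grab('wrist');P=cloud(i,d);m=(P[...,1]<-.19)&(P[...,1]>-.3)&(P[...,2]>.009)&(P[...,2]<.022)
k,l,s,c=cv2.connectedComponentsWithStats(m.astype(np.uint8))
print([(s[j,4],P[l==j].mean(0).round(4)) for j in range(1,k) if s[j,4]>30])"
```

```text
top [(array([378, 173,   4,   6,  11], dtype=int32), array([ 0.5859, -0.2865,  0.0146]))]
scene [(array([331, 169,   7,   4,  16], dtype=int32), array([ 0.5858, -0.2851,  0.0137])), (array([356, 178,   6,   4,  11], dtype=int32), array([ 0.5038, -0.2874,  0.0132])), (array([361, 183,   9,  12,  28], dtype=int32), array([ 0.4684, -0.2623,  0.0149])), (array([323, 205,  18,   9,  60], dtype=int32), array([ 0.5052, -0.139 ,  0.0158]))]
[(np.int32(831), array([ 0.3859, -0.2202,  0.0158])), (np.int32(370), array([ 0.7095, -0.2102,  0.0125]))]
```

View pics/n_top.png

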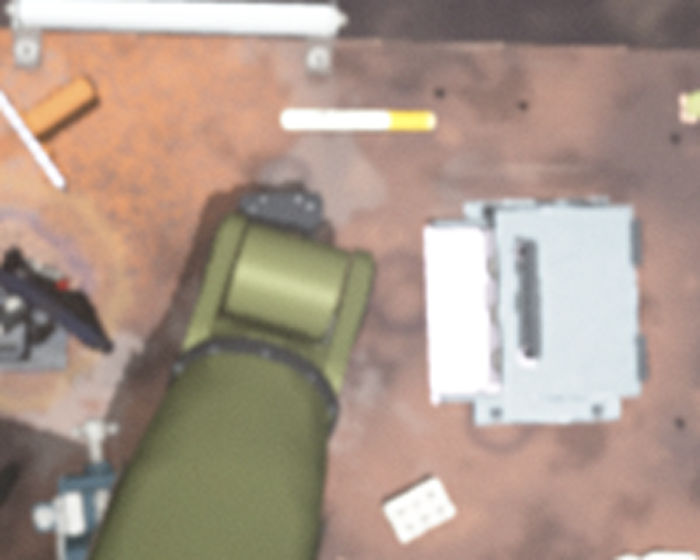

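All three nuts lie at the hood edge inside the box, around (490,300), and none is left on the bench. Now I set the pusher down.

Scaled: 8.7 mm / 1000 = 0.0087, 8 mm / 1000 = 0.008.

Call:
{"fn": "arm_command", "kwargs": {
  "plan": [
    [[0,0,0.004,0,0,0,1],[0,0,0.008,0,0,0,1],[0,0,0.0087,0,0,0,1],[0,0,0.0087,0,0,0,1],[0,0,0.0087,0,0,0,1]]
  ]
}}

```text
time_s: 9.05
ee_pos: [0.5349, -0.1009, 0.0334]
eef_rot: [-3.141, -0.0, 1.627]
force: [-0.5, 1.4, -1.5]
grip_width: 0.0237
grip_force: 50.0
```

Call:
{"fn": "arm_command", "kwargs": {
  "plan": [
    [[0,0,0,0,0,0,-1],[0,0,0,0,0,0,-1],[0,0,0,0,0,0,-1],[0,0,0,0,0,0,-1],[0,0,0,0,0,0,-1],[0,0,0,0,0,0,-1],[0,0,0,0,0,0,-1],[0,0,0,0,0,0,-1],[0,0,0,0,0,0,-1],[0,0,0,0,0,0,-1]]
  ]
}}

```text
time_s: 10.05
ee_pos: [0.5349, -0.1009, 0.0335]
eef_rot: [3.142, -0.0, 1.627]
force: [-0.2, -0.1, -0.3]
grip_width: 0.0937
grip_force: 0.0
```

Scaled: -170 mm / 1000 = -0.17, -130 mm / 1000 = -0.13.

Call:
{"fn": "arm_command", "kwargs": {
  "plan": [
    [[0,0,-0.04,0,0,0,-1],[0,0,-0.085,0,0,0,-1],[0,0,-0.13,0,0,0,-1],[0,0,-0.17,0,0,0,-1],[0,0,-0.17,0,0,0,-1]]
  ]
}}

```text
time_s: 10.55
ee_pos: [0.5367, -0.1013, 0.2091]
eef_rot: [3.133, 0.003, 1.627]
force: [1.0, -0.4, -0.7]
grip_width: 0.0941
grip_force: 0.0
```

```bash
python3 - <<'E'
from h import *
plan((547,-270,204,3.2))
E
```

```text
(547, -270, 204, 3.2) [-169.     0.8    5.6] [ 0.0088 -0.0046  1.5711] d 169.0
```

Scaled: -169 mm / 1000 = -0.169, -165 mm / 1000 = -0.165, 1.57 rad / 6.2832 = 0.2499.

Call:
{"fn": "arm_command", "kwargs": {
  "plan": [
    [[-0.015,0,0,0,0,0.0207,-1],[-0.03,0,0,0,0,0.043,-1],[-0.045,0,0,0,0,0.0653,-1],[-0.06,0,0,0,0,0.0875,-1],[-0.075,0,0,0,0,0.1098,-1],[-0.09,0,0,0,0,0.1321,-1],[-0.105,0,0,0,0,0.1544,-1],[-0.12,0,0,0,0,0.1767,-1],[-0.135,0,0,0,0,0.1989,-1],[-0.15,0,0,0,0,0.2212,-1],[-0.165,0,0,0,0,0.2435,-1],[-0.169,0,0,0,0,0.2499,-1]]
  ]
}}

```text
time_s: 11.75
ee_pos: [0.544, -0.2708, 0.2023]
eef_rot: [-3.141, 0.001, 0.05]
force: [-0.1, -0.4, 0.2]
grip_width: 0.0942
grip_force: 0.0
```

Call:
{"fn": "arm_command", "kwargs": {
  "plan": [
    [[0,0,0,0,0,0,-1],[0,0,0,0,0,0,-1]]
  ]
}}

```text
time_s: 11.95
ee_pos: [0.5442, -0.2694, 0.2029]
eef_rot: [-3.141, 0.001, 0.058]
force: [-0.2, 0.3, -0.7]
grip_width: 0.094
grip_force: 0.0
```

```bash
cat > hd.py <<'E'
from h import *
for n in('top','wrist'):
    p,d,i=grab(n);P=cloud(i,d);x,y,z=P[...,0],P[...,1],P[...,2];cv2.imwrite(f'pics/{n}5.png',p)
    b=(x>.45)&(x<.65)&(y<-.25)&(y>-.42)
    for nm,m in dict(hand=b&(z>.106)&(z<.13),lid=b&(z>.066)&(z<.085)).items():
        if m.sum()>20: print(n,nm,m.sum(),P[m].mean(0).round(4),np.percentile(z[m],[5,50,95]).round(4),*rect(P[m]))
    m=(y<.0)&(y>-.18)&(z>.035)&(z<.06)&(x>.45)&(x<.62)
    if m.sum()>20: print('pusher',P[m].mean(0),P[m].max(0),*rect(P[m]))
print(ctrl.get_obs()['ee_pos'],ctrl.get_obs()['eef_rot'])
plan((547.5,-308.5,150,3.2),(547.5,-308.5,113,3.2))
E
python3 hd.py
```

```text
top hand 28 [ 0.519  -0.3107  0.1182] [0.1118 0.1191 0.1225] [ 517.6 -310.7] [21.   9.3] 6.1
top lid 398 [ 0.5141 -0.3733  0.0745] [0.069  0.0745 0.0803] [ 544.2 -385.5] [130.2 150.9] 48.0
pusher [ 0.53479923 -0.11499794  0.04831521] [ 0.5921981  -0.0726204   0.05914361] [ 537.6 -109.5] [107.7  73.5] 1.5
wrist hand 1495 [ 0.5508 -0.3079  0.1192] [0.1161 0.1196 0.1212] [ 547.7 -308.8] [100.5  12.3] 3.1
wrist lid 16321 [ 0.5626 -0.3481  0.0763] [0.075  0.0763 0.078 ] [ 549.2 -349.5] [163.  125.2] 3.4
pusher [ 0.53823309 -0.11980651  0.04804817] [ 0.59517982 -0.07324209  0.05556813] [ 535.  -110.3] [116.   74.5] 3.7
[ 0.54435042 -0.26922367  0.20325538] [-3.14137503e+00  3.23456638e-04  5.84605512e-02]
(547.5, -308.5, 150, 3.2) [ 0.9 39.4 53.2] [-0.0002  0.0003  0.0026] d 66.0
(547.5, -308.5, 113, 3.2) [ 0.9 39.4 90.2] [-0.0002  0.0003  0.0026] d 98.0
```

Scaled: 89 mm / 1000 = 0.089, 80 mm / 1000 = 0.08.

Call:
{"fn": "arm_command", "kwargs": {
  "plan": [
    [[0.001,0.02,0,0,0,0,-1],[0.001,0.039,0.005,0,0,0,-1],[0.001,0.0395,0.035,0,0,0,-1],[0.001,0.0395,0.06,0,0,0,-1],[0.001,0.0395,0.08,0,0,0,-1],[0.001,0.0395,0.089,0,0,0,-1],[0.001,0.0395,0.089,0,0,0,-1],[0.001,0.0395,0.089,0,0,0,-1]]
  ]
}}

```text
time_s: 12.85
ee_pos: [0.5479, -0.3094, 0.1154]
eef_rot: [3.141, -0.001, 0.057]
force: [-0.1, -0.1, 0.8]
grip_width: 0.094
grip_force: 0.0
```

Call:
{"fn": "arm_command", "kwargs": {
  "plan": [
    [[0,0,0,0,0,0,0.3],[0,0,0,0,0,0,0.5],[0,0,0,0,0,0,0.6],[0,0,0,0,0,0,1],[0,0,0,0,0,0,1],[0,0,0,0,0,0,1],[0,0,0,0,0,0,1],[0,0,0,0,0,0,1],[0,0,0,0,0,0,1],[0,0,0,0,0,0,1],[0,0,0,0,0,0,1],[0,0,0,0,0,0,1]]
  ],
  "squeeze": 30
}}

```text
time_s: 14.05
ee_pos: [0.5476, -0.3086, 0.1145]
eef_rot: [-3.141, 0.0, 0.057]
force: [-1.3, 3.5, 1.9]
grip_width: 0.0116
grip_force: 30.0
```

```bash
python3 -c "
import numpy as np
for t in range(5,61,5):
    a=np.radians(t)+np.arctan2(40,98);r=np.hypot(40,98);print(t,(98-r*np.cos(a)).round(1),-(r*np.sin(a)-40).round(1))"
```

```text
5 3.9 -8.4
10 8.4 -16.4
15 13.7 -24.0
20 19.6 -31.1
25 26.1 -37.7
30 33.1 -43.6
35 40.7 -49.0
40 48.6 -53.6
45 57.0 -57.6
50 65.6 -60.8
55 74.6 -63.2
60 83.6 -64.9
```

Scaled: -43.6 mm / 1000 = -0.0436, -37.7 mm / 1000 = -0.0377.

Call:
{"fn": "arm_command", "kwargs": {
  "plan": [
    [[0,0.0039,-0.0084,0,0,0,1],[0,0.0084,-0.0164,0,0,0,1],[0,0.0137,-0.024,0,0,0,1],[0,0.0196,-0.0311,0,0,0,1],[0,0.0261,-0.0377,0,0,0,1],[0,0.0331,-0.0436,0,0,0,1],[0,0.0331,-0.0436,0,0,0,1],[0,0.0331,-0.0436,0,0,0,1]]
  ]
}}

```text
time_s: 14.85
ee_pos: [0.5496, -0.3406, 0.1598]
eef_rot: [-3.139, -0.0, 0.057]
force: [-8.2, 16.1, 15.5]
grip_width: 0.0112
grip_force: 30.0
```

Scaled: -1.5 mm / 1000 = -0.0015, -1 mm / 1000 = -0.001.

Call:
{"fn": "arm_command", "kwargs": {
  "plan": [
    [[0,-0.001,-0.0015,0,0,0,1],[0,-0.001,-0.0015,0,0,0,1],[0,-0.001,-0.0015,0,0,0,1]]
  ]
}}

```text
time_s: 15.15
ee_pos: [0.5495, -0.3404, 0.1599]
eef_rot: [-3.14, 0.0, 0.057]
force: [-1.4, 6.6, 4.4]
grip_width: 0.0109
grip_force: 30.0
```

Scaled: 23.4 mm / 1000 = 0.0234, 15.1 mm / 1000 = 0.0151.

Call:
{"fn": "arm_command", "kwargs": {
  "plan": [
    [[0,0.0073,-0.0061,0,0,0,1],[0,0.0151,-0.0109,0,0,0,1],[0,0.0234,-0.015,0,0,0,1],[0,0.0234,-0.015,0,0,0,1],[0,0.0234,-0.015,0,0,0,1]]
  ]
}}

```text
time_s: 15.65
ee_pos: [0.5509, -0.3645, 0.1757]
eef_rot: [3.141, -0.001, 0.057]
force: [-3.6, 6.6, 8.0]
grip_width: 0.0109
grip_force: 30.0
```

Scaled: 22 mm / 1000 = 0.022, 17.4 mm / 1000 = 0.0174.

Call:
{"fn": "arm_command", "kwargs": {
  "plan": [
    [[0,0.0084,-0.004,0,0,0,1],[0,0.0174,-0.0064,0,0,0,1],[0,0.022,-0.0075,0,0,0,1],[0,0.022,-0.0075,0,0,0,1],[0,0.022,-0.0075,0,0,0,1]]
  ]
}}

```text
time_s: 16.15
ee_pos: [0.552, -0.3866, 0.1829]
eef_rot: [3.141, -0.001, 0.057]
force: [-2.8, 3.2, 6.5]
grip_width: 0.0109
grip_force: 30.0
```

```bash
cat > lid.py <<'E'
from h import *
o=ctrl.get_obs();print(o['ee_pos'],o['force'])
u=np.array([.0576,-.9983]);H=np.array([547.7,-308.8])+98*u  # hinge from shut handle
e=o['ee_pos']*1000;r=-(e[:2]-H)@u
for hz in(73,73.6,74.5): print('angle',np.degrees(np.arctan2(e[2]-hz,r))-22.2,'r',np.hypot(r,e[2]-hz))
for n in('top','wrist','scene'):
    p,d,i=grab(n);P=cloud(i,d)*1000;cv2.imwrite(f'pics/{n}9.png',p)
    a=-(P[...,:2]-H)@u; v=(P[...,:2]-H)@np.array([u[1],-u[0]]); z=P[...,2]-73.6
    ang=np.degrees(np.arctan2(z,a)); rr=np.hypot(a,z)
    m=(abs(v)<78)&(rr>35)&(rr<104)&(ang>45)&(ang<72)&(abs(v)>20)
    if m.sum()>30:
        A=np.c_[a[m],z[m]];
        for _ in range(4):
            c=np.median(A,0) if _==0 else A.mean(0);w=np.linalg.svd(A-A.mean(0))[2] if len(A)<5000 else np.linalg.eigh(np.cov(A.T))[1].T[::-1]
            res=abs((A-A.mean(0))@w[1]);A=A[res<max(2,np.median(res)*2)]
        print(n,m.sum(),len(A),'med ang',np.median(ang[m]).round(2),'slope',(np.degrees(np.arctan2(w[0][1],w[0][0]))%180).round(2),'offset',(A.mean(0)@w[1]).round(2))
E
python3 lid.py
```

```text
[ 0.55203406 -0.38656931  0.18289415] [-2.79327262  3.22646831  6.48012544]
angle 57.4322184301644 r 111.71819572294596
angle 57.376545916253775 r 111.12804448851038
angle 57.29191968425722 r 110.24301699525081
top 84 60 med ang 58.2 slope 57.0 offset -1.47
wrist 4411 4070 med ang 58.42 slope 56.89 offset -1.99
scene 212 167 med ang 53.34 slope 57.42 offset 4.93
```

```bash
python3 - <<'E'
from h import *
u=np.array([.0576,-.9983]);H=np.array([547.7,-308.8])+98*u
for n in('wrist','scene'):
    p,d,i=grab(n);P=cloud(i,d)*1000
    a=-(P[...,:2]-H)@u; v=(P[...,:2]-H)@np.array([u[1],-u[0]]); z=P[...,2]-73.6
    m=(abs(v)<46)&(abs(v)>14)&(np.hypot(a-19,z-104)<16)
    print(n,m.sum(),np.percentile(a[m],[2,50,98]),np.percentile(z[m],[2,50,98]))
E
```

```text
wrist 1983 [14.71533956 20.97227791 31.86310199] [102.33529123 109.88843009 111.75170955]
scene 59 [21.0539585  27.50061124 33.46505987] [ 97.17861982 104.9434949  109.0813676 ]
```

View pics/wrist9.png

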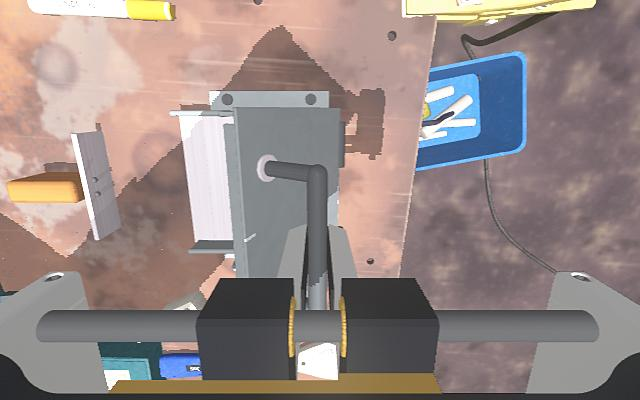

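The gripper holds the bar about its middle (318,240). The lid is at about 57°, so a fine adjustment to 60° is left.

Scaled: 5 mm / 1000 = 0.005, 2.5 mm / 1000 = 0.0025.

Call:
{"fn": "arm_command", "kwargs": {
  "plan": [
    [[0,0.0025,0,0,0,0,1],[0,0.005,0,0,0,0,1],[0,0.005,0,0,0,0,1],[0,0.005,0,0,0,0,1],[0,0.005,0,0,0,0,1]]
  ],
  "squeeze": 45
}}

```text
time_s: 16.9
ee_pos: [0.5524, -0.3915, 0.1835]
eef_rot: [3.141, -0.001, 0.057]
force: [-4.1, 4.1, 9.3]
grip_width: 0.0108
grip_force: 45.0
```

```bash
python3 lid.py
```

```text
[ 0.55236783 -0.39151252  0.1834889 ] [-4.07110953  4.10860814  9.32426118]
angle 59.99167734927444 r 111.52292796266633
angle 59.94957361053426 r 110.92852104374842
angle 59.88556516249578 r 110.03702449782183
top 72 52 med ang 60.72 slope 61.46 offset -0.71
wrist 4343 4038 med ang 61.12 slope 59.61 offset 1.97
scene 240 193 med ang 56.07 slope 60.28 offset -5.0
```

Scaled: 0.6 mm / 1000 = 0.0006.

Call:
{"fn": "arm_command", "kwargs": {
  "plan": [
    [[0,0.0006,0,0,0,0,1],[0,0.0006,0,0,0,0,1],[0,0.0006,0,0,0,0,1],[0,0.0006,0,0,0,0,1],[0,0.0006,0,0,0,0,1],[0,0.0006,0,0,0,0,1],[0,0.0006,0,0,0,0,1]]
  ]
}}

```text
time_s: 17.75
ee_pos: [0.5524, -0.392, 0.1835]
eef_rot: [3.141, -0.001, 0.057]
force: [-3.2, 4.6, 10.5]
grip_width: 0.0109
grip_force: 45.0
```

```bash
python3 lid.py; cp pics/scene9.png pics/final.png
```

```text
[ 0.55239951 -0.39202236  0.18352173] [-3.1697252   4.56313129 10.49311577]
angle 60.254046205882744 r 111.48722314658559
angle 60.21333563093823 r 110.89244722628129
angle 60.15144435766774 r 110.00038973648728
top 70 49 med ang 61.15 slope 61.65 offset -0.57
wrist 4315 3983 med ang 61.41 slope 59.9 offset -1.96
scene 242 197 med ang 56.44 slope 60.09 offset 4.38
```

View pics/final.png

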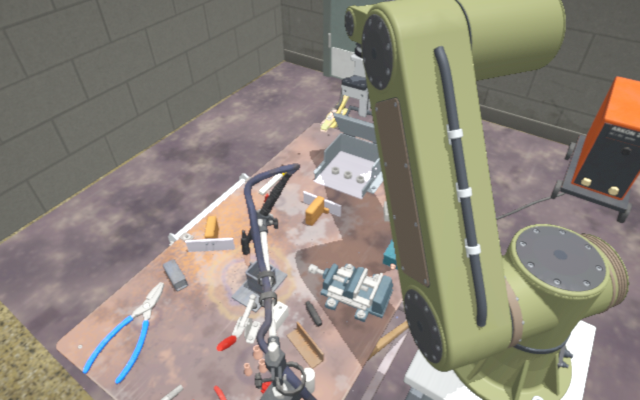

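The lid is held open at 60°, with all three nuts in the box at (335–360,172–180) and the pusher upright at (317,208). Handing in.

```bash
python3 -c "
from station import ctrl
print(ctrl.hand_in())"
```

```text
the job is handed in; nothing more can be done
None
```

The job is handed in at about 18 s: all three nuts are on the box floor, the pusher stands upright on the bench clear of the box, and the arm is holding the lid still at about 60° (measured 59.9–60.2°, one coarser reading 61.7°).

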